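# Set out the bamboo pipe blanks by height

## Robot

A 7-joint arm with a two-finger parallel gripper is mounted at the origin on the work surface. World frame = base frame: x ahead of the robot, y to its left, z up, the work surface at z = 0. Lengths are in m, angles in rad, forces in N, time in s.
With the tool pointing down it reaches from about 0.35 to 0.9 m from the base axis. Payload 8.1 kg.
Tool frame: the origin (TCP) lies on the centre line of the jaws, within the pads' length; the fingertips stand 8 mm ahead of it and the grasp point (between the pads) lies 11 mm behind it; z points along the fingers, y is the line along which they close (so a half turn about z gives the same grasp; the last joint's range is limited). The gripper opens to 92 mm and grips with 3 to 60 N. Pads are 19 mm wide; open, the fingers measure 130 mm over their backs; the gripper's body (75 mm by 190 mm) begins 47 mm behind the grasp point.
Start: joints at [-1.354, 0.434, 0.025, 1.573, -0.012, 1.134, -0.075], TCP at [0.197, 0.593, 0.235] pointing down, gripper open.
Joint ranges: [-2.62, 2.62], [-0.44, 2.09], [-1.27, 1.32], [0.08, 2.57], [-1.32, 4.46], [0.12, 2], [-2.74, 2.74]. Speed limits (rad/s): [2.22, 2.22, 3.01, 3.01, 3.14, 3.14, 3.14].

## Interface

Orientations are given as [roll, pitch, yaw] about the fixed x, y, z axes, in that order (R = Rz(yaw) Ry(pitch) Rx(roll)).
In Python, from station import env, imaging, job_done gives the robot as it stands.
- The arm moves only by the tool servo_tool, never from a script. Its argument "steps" is a list that holds one entry, the list of rows, each a list of 7 numbers: the shift along the tool's x, y, z in units of 0.025 m (1.0 is 0.025 m), then the turn, a rotation vector about the tool's x, y, z in units of 0.12 rad (1.0 is 0.12 rad), then the opening, from 0 (shut) to 1 (fully open). In form: [[[x, y, z, wx, wy, wz, gripper], ...]]. A call has exactly 8 rows; each row shifts and turns the commanded pose from where the row before left it, along the tool's axes as they then stand; what a row does not reach is not made up. A row lasts 1/8 s, in which the tool goes at most 62.5 mm and 10.7 degrees, less where a joint would pass 70% of its speed; a pose out of reach is approached as far as the arm can. A call with a number of a shift or a turn outside -1 to 1 is refused whole. A call with a gripper value outside its range is refused whole. The fingers move at their own pace and stop on an object; the grip force is fixed at half the most. Time passes only in rows, so rows that do not move let the fingers close, or fill a call up. It gives the time, the measured TCP pose, the force, the opening and the grip force at its end, in the units of the state.
- env.get_state(): the state, without advancing time (a new reading comes with each control period).
- imaging.read_camera(name): name is "scene" or "side" or "wrist"; returns a dict with "color" (420x560x3 uint8, blue, green, red), "vertical_fov" (degrees; the focal length in pixels is half the picture's height over the tangent of half this angle, whatever the lens; pixels are square), "cx", "cy" (the principal point, pixels), "D" ([k1, k2, p1, p2, k3] as OpenCV has them; the pictures are not rectified), "rvec" (rotation vector, rad) and "tvec" (3), from world to camera coordinates, as OpenCV has them; the wrist camera has in their place "tool_from_camera" (4x4, takes a point from camera to tool coordinates, whose origin is the TCP and whose axes are the flange's). Camera axes: x right, y down, z forward; pixel columns grow to the right and rows downward; lengths in m; the calibration is good to about 2 mm. A picture is of the moment at which its call begins: read the wrist's pose just before it. There is no depth.
- job_done(): hands the job in; it is judged then, once.
The state is a dict: "t": time; "joints": joint angles; "joint_velocities": joint speeds; "joint_efforts": joint torques, N m; "eef_pos": TCP position; "tcp_rot": TCP orientation; "force": force on the tool from outside, world axes, zero at the start; "torque": the same for the moment, N m; "grip_width": finger opening in m; "grasp_force": force on a finger pad.
Only numpy, scipy, OpenCV 4.12 (cv2) and the standard library are available. Lean on these libraries where they do the work, as an engineer would, in place of code of your own. Each camera call takes 0.05 s, during which the arm holds its last target. There are 200 camera calls.

## Task

Stand the four bamboo pipe blanks on the rack in order of height, one upright in the middle of each cork pad: the tallest next to the tall end board, then down to the shortest at the low end. Place the shortest first and work up to the tallest last, so that the tall ones are never in the way, and knock none of them over.

Things in the scene. Friction and masses are not known exactly. Their poses are not given: they have to be found in the camera images.
- blank_50: the shortest of four loose upright bamboo pipe blanks: a straight round tube of pale tan bamboo, 50 mm tall, 40 mm in diameter (a thin node ring about a third of the way up stands 1 mm proud), open at the top, flat at the foot; it stands upright on the bench at the start; light (25 g or so); origin at the centre of its underside, z up along its axis
- blank_75: the second shortest of four loose upright bamboo pipe blanks: a straight round tube of pale tan bamboo, 75 mm tall, 36 mm in diameter (a thin node ring about a third of the way up stands 1 mm proud), open at the top, flat at the foot; it stands upright on the bench at the start; light (32 g or so); origin at the centre of its underside, z up along its axis
- blank_100: the second tallest of four loose upright bamboo pipe blanks: a straight round tube of pale tan bamboo, 100 mm tall, 40 mm in diameter (a thin node ring about a third of the way up stands 1 mm proud), open at the top, flat at the foot; it stands upright on the bench at the start; light (48 g or so); origin at the centre of its underside, z up along its axis
- blank_125: the tallest of four loose upright bamboo pipe blanks: a straight round tube of pale tan bamboo, 125 mm tall, 38 mm in diameter (a thin node ring about a third of the way up stands 1 mm proud), open at the top, flat at the foot; it stands upright on the bench at the start; light (55 g or so); origin at the centre of its underside, z up along its axis
- pad_1: one of four identical fixed cork discs, 52 mm across, 4 mm thick, in a row about 80 mm apart (up to 6 mm out of line) on the rack, a fixed dark wooden plank 420 x 76 x 12 mm on the bench; which name is at which place in the row changes from start to start; origin at the centre of the underside, 12 mm above the bench (upper face 16 mm above the bench); z up
- pad_2: one of four identical fixed cork discs, 52 mm across, 4 mm thick, in a row about 80 mm apart (up to 6 mm out of line) on the rack, a fixed dark wooden plank 420 x 76 x 12 mm on the bench; which name is at which place in the row changes from start to start; origin at the centre of the underside, 12 mm above the bench (upper face 16 mm above the bench); z up
- pad_3: one of four identical fixed cork discs, 52 mm across, 4 mm thick, in a row about 80 mm apart (up to 6 mm out of line) on the rack, a fixed dark wooden plank 420 x 76 x 12 mm on the bench; which name is at which place in the row changes from start to start; origin at the centre of the underside, 12 mm above the bench (upper face 16 mm above the bench); z up
- pad_4: one of four identical fixed cork discs, 52 mm across, 4 mm thick, in a row about 80 mm apart (up to 6 mm out of line) on the rack, a fixed dark wooden plank 420 x 76 x 12 mm on the bench; which name is at which place in the row changes from start to start; origin at the centre of the underside, 12 mm above the bench (upper face 16 mm above the bench); z up
- tall_end: fixed dark wooden board at one end of the row of pads, 66 mm wide across the row, 16 mm thick along it, top 65 mm above the bench, about 67 mm from the centre of the nearest pad; the other end of the rack has only a low strip (top 24 mm above the bench). The two change ends from start to start. Origin at the centre of its underside, 12 mm above the bench; y along the row, z up
Things that resemble listed ones, but are neither listed nor needed, are in the scene too. Leave any pink or purple look-alike of the blank_50 alone.

How it is judged:
On the way, in this order (a step that is already met when the one before it is completed fails the run):
1. the shortest blank stands released on its pad, at the low end (((horizontal distance between pad_1 and tall_end between 0.267 and 9 m and horizontal distance between blank_50 and pad_1 below 0.012 m and z of blank_50 in the frame of pad_1 between 0 and 0.008 m) or (horizontal distance between pad_2 and tall_end between 0.267 and 9 m and horizontal distance between blank_50 and pad_2 below 0.012 m and z of blank_50 in the frame of pad_2 between 0 and 0.008 m) or (horizontal distance between pad_3 and tall_end between 0.267 and 9 m and horizontal distance between blank_50 and pad_3 below 0.012 m and z of blank_50 in the frame of pad_3 between 0 and 0.008 m) or (horizontal distance between pad_4 and tall_end between 0.267 and 9 m and horizontal distance between blank_50 and pad_4 below 0.012 m and z of blank_50 in the frame of pad_4 between 0 and 0.008 m)) and angle between blank_50's own z axis and vertical below 0.1 rad and linear speed of blank_50 below 0.03 m/s and contact force between the fingers and blank_50 below 0.1 N), for 0.2 s.
2. the second shortest blank stands released on its pad (((horizontal distance between pad_1 and tall_end between 0.187 and 0.267 m and horizontal distance between blank_75 and pad_1 below 0.012 m and z of blank_75 in the frame of pad_1 between 0 and 0.008 m) or (horizontal distance between pad_2 and tall_end between 0.187 and 0.267 m and horizontal distance between blank_75 and pad_2 below 0.012 m and z of blank_75 in the frame of pad_2 between 0 and 0.008 m) or (horizontal distance between pad_3 and tall_end between 0.187 and 0.267 m and horizontal distance between blank_75 and pad_3 below 0.012 m and z of blank_75 in the frame of pad_3 between 0 and 0.008 m) or (horizontal distance between pad_4 and tall_end between 0.187 and 0.267 m and horizontal distance between blank_75 and pad_4 below 0.012 m and z of blank_75 in the frame of pad_4 between 0 and 0.008 m)) and angle between blank_75's own z axis and vertical below 0.1 rad and linear speed of blank_75 below 0.03 m/s and contact force between the fingers and blank_75 below 0.1 N), for 0.2 s.
3. the second tallest blank stands released on its pad (((horizontal distance between pad_1 and tall_end between 0.107 and 0.187 m and horizontal distance between blank_100 and pad_1 below 0.012 m and z of blank_100 in the frame of pad_1 between 0 and 0.008 m) or (horizontal distance between pad_2 and tall_end between 0.107 and 0.187 m and horizontal distance between blank_100 and pad_2 below 0.012 m and z of blank_100 in the frame of pad_2 between 0 and 0.008 m) or (horizontal distance between pad_3 and tall_end between 0.107 and 0.187 m and horizontal distance between blank_100 and pad_3 below 0.012 m and z of blank_100 in the frame of pad_3 between 0 and 0.008 m) or (horizontal distance between pad_4 and tall_end between 0.107 and 0.187 m and horizontal distance between blank_100 and pad_4 below 0.012 m and z of blank_100 in the frame of pad_4 between 0 and 0.008 m)) and angle between blank_100's own z axis and vertical below 0.1 rad and linear speed of blank_100 below 0.03 m/s and contact force between the fingers and blank_100 below 0.1 N), for 0.2 s.
4. the tallest blank stands released on its pad, beside the tall end board (((horizontal distance between pad_1 and tall_end between 0 and 0.107 m and horizontal distance between blank_125 and pad_1 below 0.012 m and z of blank_125 in the frame of pad_1 between 0 and 0.008 m) or (horizontal distance between pad_2 and tall_end between 0 and 0.107 m and horizontal distance between blank_125 and pad_2 below 0.012 m and z of blank_125 in the frame of pad_2 between 0 and 0.008 m) or (horizontal distance between pad_3 and tall_end between 0 and 0.107 m and horizontal distance between blank_125 and pad_3 below 0.012 m and z of blank_125 in the frame of pad_3 between 0 and 0.008 m) or (horizontal distance between pad_4 and tall_end between 0 and 0.107 m and horizontal distance between blank_125 and pad_4 below 0.012 m and z of blank_125 in the frame of pad_4 between 0 and 0.008 m)) and angle between blank_125's own z axis and vertical below 0.1 rad and linear speed of blank_125 below 0.03 m/s and contact force between the fingers and blank_125 below 0.1 N), for 0.2 s.
At the end, for the whole second after the job is handed in: Each of the four blanks stands upright (within 0.1 rad) and at rest on its own cork pad, its axis within 12 mm of the pad's centre, with heights rising along the row towards the tall end board, all let go. They were placed in the order shortest to tallest (all of step 1 and all of step 2 and all of step 3 and all of step 4); the robot touches nothing.
It fails at once if a blank is knocked over (leans more than 0.7 rad) (angle between any of blank_50, blank_75, blank_100, blank_125's own z axis and vertical above 0.7 rad).
It also fails if it takes over 112 s, if anything falls off the work surface, if the arm or the gripper's body presses on something with over 40 N, if the wrist force passes 120 N, or if a joint passes its speed limit or range.

## Working session

There is one attempt and no reset: what is moved stays moved. The work goes in short steps, Python scripts to look and compute and a tool call to move; the robot and the scene stay as the last step left them, time stands still between calls to the robot, and variables do not carry over. Pictures are saved under pics/ and viewed, at most 14 in all, crops included, and the job is handed in when it is done.

Besides the shell and the picture viewer there is one more tool, called after "Request:" as name(argument=value, ...) on one line, values as JSON. servo_tool: Moves the arm, as the interface text tells. Shifts and turns lie within -1 to 1; 1 stands for 0.025 m of shift or 0.12 rad of turn. Its arguments: {"type":"object","properties":{"steps":{"type":"array","items":{"type":"array","items":{"type":"array","items":{"type":"number","minimum":-1,"maximum":1}}}}},"required":["steps"]}

```bash
mkdir -p pics; cat > h.py <<'E'
from station import env, imaging, job_done
import cv2, numpy as np
def K(c):
    h,w=c["color"].shape[:2]; f=h/2/np.tan(np.radians(c["vertical_fov"])/2)
    return np.array([[f,0,c["cx"]],[0,f,c["cy"]],[0,0,1.]])
def ext(c,s=None):
    if "rvec" in c: return cv2.Rodrigues(np.array(c["rvec"],float))[0],np.array(c["tvec"],float).reshape(3)
    from scipy.spatial.transform import Rotation as R
    T=np.eye(4);T[:3,:3]=R.from_euler('xyz',s["tcp_rot"]).as_matrix();T[:3,3]=s["eef_pos"]
    M=np.linalg.inv(T@np.array(c["tool_from_camera"]));return M[:3,:3],M[:3,3]
def back(c,px,z,s=None):
    R,t=ext(c,s);n=cv2.undistortPoints(np.array([[px]],float),K(c),np.array(c["D"],float))[0,0]
    d=R.T@np.array([n[0],n[1],1]);o=-R.T@t
    return o+d*(z-o[2])/d[2]
def proj(c,P,s=None):
    R,t=ext(c,s);return cv2.projectPoints(np.array(P,float).reshape(-1,1,3),cv2.Rodrigues(R)[0],t,K(c),np.array(c["D"],float))[0][:,0]
E
python3 - <<'E'
from h import *
import pickle
s=env.get_state();print(s)
for n in("scene","side","wrist"):
    c=imaging.read_camera(n);pickle.dump((c,s),open(n+".pkl","wb"));cv2.imwrite(f"pics/{n}0.png",cv2.resize(c["color"],(800,600),interpolation=cv2.INTER_CUBIC))
    R,t=ext(c,s);print(n,-R.T@t,c["vertical_fov"])
E
```

```text
{'t': 0.0, 'joints': array([-1.35361066,  0.43519998,  0.02494044,  1.57407179, -0.01160201,
        1.13399811, -0.07509515]), 'joint_velocities': array([ 0.00089021,  0.00046319,  0.00067161,  0.00033995, -0.00107736,
       -0.00047283,  0.00105785]), 'joint_efforts': array([-8.52232952e-04, -6.67831564e+01,  9.84518901e-01, -3.14477599e+01,
       -6.06882828e-02,  4.22964175e-02,  1.83741481e-04]), 'eef_pos': array([0.19635766, 0.59284088, 0.23396866]), 'tcp_rot': array([-3.14006520e+00,  1.23603506e-04,  2.82177105e+00]), 'force': array([-0.10808711,  0.07016686, -0.19910225]), 'torque': array([-0.03431138, -0.00242816,  0.01712472]), 'grasp_force': 0.0, 'grip_width': 0.09197625739816735}
scene [1.14110161 0.43372915 0.5234687 ] 43.24643877743097
side [ 0.31637779 -0.69244037  0.73325437] 44.30194702534623
wrist [0.11994555 0.6187351  0.38290989] 63.71209854627908
```

View pics/scene0.png

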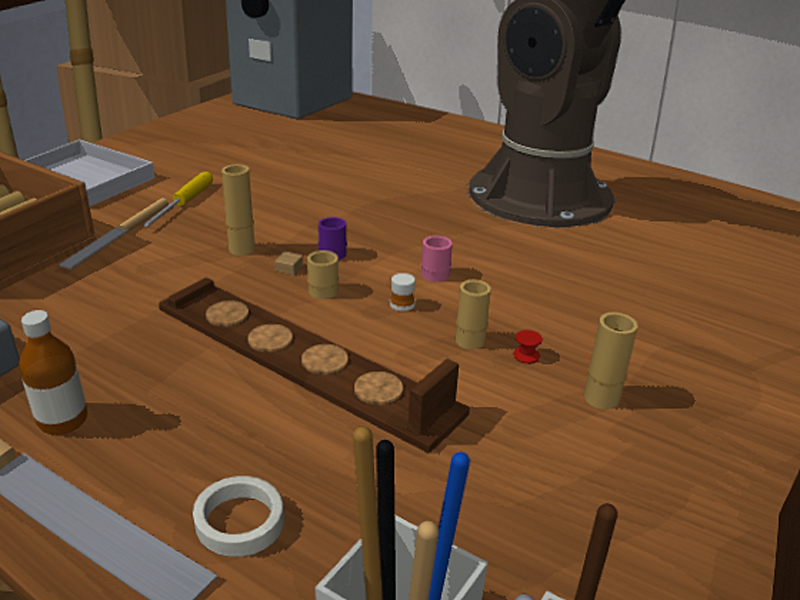

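View pics/side0.png

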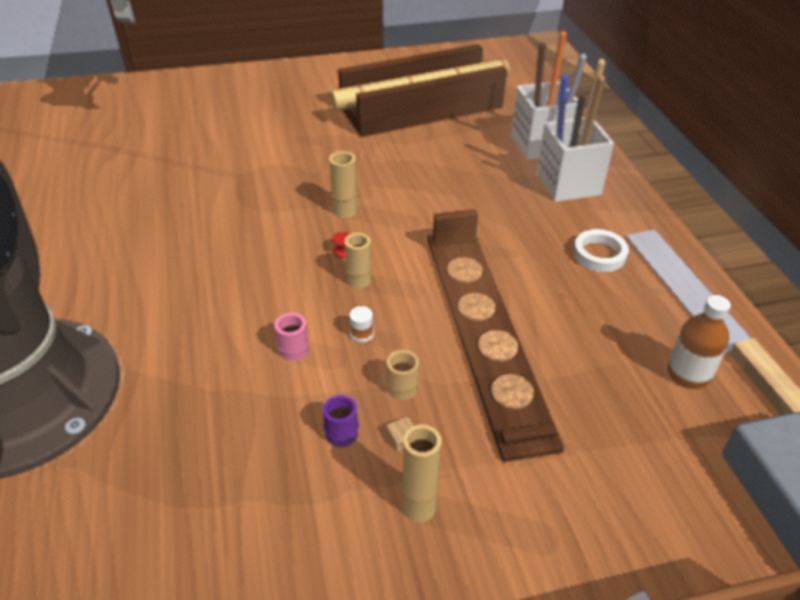

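The scene view shows the pads at about (227,313), (270,337), (325,358) and (378,387). The tall board is at (435,395), on the +y end, and the blank tops are at (236,170), (322,258), (474,287) and (618,322). The side view shows the same layout, so I'll triangulate the tops and pads.

```bash
python3 - <<'E'
from h import *
import pickle
a,_=pickle.load(open("scene.pkl","rb"));b,_=pickle.load(open("side.pkl","rb"));k=.7
def und(c,p): return cv2.undistortPoints(np.array([[p]],float)*k,K(c),np.array(c["D"],float))[0].T
def P(c): R,t=ext(c);return np.c_[R,t]
it={"A":((236.5,170.5),(423,439)),"50":((322.5,258.5),(403,361)),"75":((475,287.5),(357.5,241)),"B":((618,323),(343,159)),
"p1":((227.5,313),(513,391)),"p2":((270.5,337.5),(498,345.5)),"p3":((325,358.5),(477,306)),"p4":((378.5,387.5),(465,269.5)),
"bottle":((403,281),(361,316)),"board":((435,383),(456,222)),"pink":((437,243),(291,323)),"purple":((332.5,224),(341,406))}
for n,(p,q) in it.items():
    X=cv2.triangulatePoints(P(a),P(b),und(a,p),und(b,q));X=(X[:3]/X[3])[:,0]
    print(n,X.round(4), back(a,np.array(p)*k,.016)[:2].round(4) if n[0]=='p' else '',back(b,np.array(q)*k,.016)[:2].round(4)if n[0]=='p' else '')
E
```

```text
A [ 0.4476 -0.2731  0.1236]  
50 [ 0.4707 -0.1046  0.0496]  
75 [0.4574 0.1086 0.0745]  
B [0.4703 0.282  0.0989]  
p1 [ 0.6001 -0.1547  0.0144] [ 0.6009 -0.1524] [ 0.6002 -0.1567]
p2 [ 0.6081 -0.0766  0.0141] [ 0.6094 -0.0744] [ 0.6078 -0.0788]
p3 [0.6042 0.0014 0.0148] [0.6047 0.0028] [ 6.042e-01 -5.000e-04]
p4 [0.6115 0.0798 0.0144] [0.6126 0.0812] [0.6112 0.0775]
bottle [ 0.4385 -0.0014  0.036 ]  
board [0.6145 0.1479 0.0524]  
pink [ 0.3457 -0.0068  0.0496] [ 0.289 -0.038] [0.3473 0.0267]
purple [ 0.3835 -0.1553  0.0497] [ 0.3292 -0.1971] [ 0.387  -0.1291]
```

```bash
cat >> h.py <<'E'
def plan(p,N,yaw=np.pi/2,g=1):
    s=env.get_state();p0=np.array(s["eef_pos"]);y0=s["tcp_rot"][2];d=(np.array(p)-p0)/N;w=-(yaw-y0)/N
    for i in range(N):
        y=y0-w*i;r=[d[0]*np.cos(y)+d[1]*np.sin(y),d[0]*np.sin(y)-d[1]*np.cos(y),-d[2]]
        print([round(float(v),2) for v in np.array(r)/.025]+[0,0,round(w/.12,2),g],end="\n" if i%8==7 else ",")
E
python3 -c "
from h import *
plan([.4707,-.1046,.14],32)"
```

```text
[-0.6, -0.72, 0.12, 0, 0, np.float64(0.33), 1],[-0.63, -0.7, 0.12, 0, 0, np.float64(0.33), 1],[-0.65, -0.67, 0.12, 0, 0, np.float64(0.33), 1],[-0.68, -0.64, 0.12, 0, 0, np.float64(0.33), 1],[-0.7, -0.62, 0.12, 0, 0, np.float64(0.33), 1],[-0.73, -0.59, 0.12, 0, 0, np.float64(0.33), 1],[-0.75, -0.56, 0.12, 0, 0, np.float64(0.33), 1],[-0.77, -0.53, 0.12, 0, 0, np.float64(0.33), 1]
[-0.79, -0.5, 0.12, 0, 0, np.float64(0.33), 1],[-0.81, -0.47, 0.12, 0, 0, np.float64(0.33), 1],[-0.83, -0.44, 0.12, 0, 0, np.float64(0.33), 1],[-0.85, -0.4, 0.12, 0, 0, np.float64(0.33), 1],[-0.86, -0.37, 0.12, 0, 0, np.float64(0.33), 1],[-0.87, -0.34, 0.12, 0, 0, np.float64(0.33), 1],[-0.89, -0.3, 0.12, 0, 0, np.float64(0.33), 1],[-0.9, -0.27, 0.12, 0, 0, np.float64(0.33), 1]
[-0.91, -0.23, 0.12, 0, 0, np.float64(0.33), 1],[-0.92, -0.2, 0.12, 0, 0, np.float64(0.33), 1],[-0.92, -0.16, 0.12, 0, 0, np.float64(0.33), 1],[-0.93, -0.12, 0.12, 0, 0, np.float64(0.33), 1],[-0.93, -0.09, 0.12, 0, 0, np.float64(0.33), 1],[-0.94, -0.05, 0.12, 0, 0, np.float64(0.33), 1],[-0.94, -0.02, 0.12, 0, 0, np.float64(0.33), 1],[-0.94, 0.02, 0.12, 0, 0, np.float64(0.33), 1]
[-0.94, 0.06, 0.12, 0, 0, np.float64(0.33), 1],[-0.93, 0.09, 0.12, 0, 0, np.float64(0.33), 1],[-0.93, 0.13, 0.12, 0, 0, np.float64(0.33), 1],[-0.92, 0.17, 0.12, 0, 0, np.float64(0.33), 1],[-0.91, 0.2, 0.12, 0, 0, np.float64(0.33), 1],[-0.91, 0.24, 0.12, 0, 0, np.float64(0.33), 1],[-0.9, 0.27, 0.12, 0, 0, np.float64(0.33), 1],[-0.88, 0.31, 0.12, 0, 0, np.float64(0.33), 1]
```

Request:
servo_tool(steps=[[[-0.6,-0.72,0.1,0,0,0.33,1],[-0.63,-0.7,0.1,0,0,0.33,1],[-0.65,-0.67,0.1,0,0,0.33,1],[-0.68,-0.64,0.1,0,0,0.33,1],[-0.7,-0.62,0.1,0,0,0.33,1],[-0.73,-0.59,0.1,0,0,0.33,1],[-0.75,-0.56,0.1,0,0,0.33,1],[-0.77,-0.53,0.1,0,0,0.33,1]]])

```text
t: 1.15
eef_pos: [0.2649, 0.4179, 0.2145]
tcp_rot: [-3.141, 0.0, 2.503]
force: [0.2, -0.0, -0.9]
grip_width: 0.0917
grasp_force: 0.0
```

Request:
servo_tool(steps=[[[-0.79,-0.5,0.1,0,0,0.33,1],[-0.81,-0.47,0.1,0,0,0.33,1],[-0.83,-0.44,0.1,0,0,0.33,1],[-0.85,-0.4,0.1,0,0,0.33,1],[-0.86,-0.37,0.1,0,0,0.33,1],[-0.87,-0.34,0.1,0,0,0.33,1],[-0.89,-0.3,0.1,0,0,0.33,1],[-0.9,-0.27,0.1,0,0,0.33,1]]])

```text
t: 2.15
eef_pos: [0.3329, 0.2426, 0.1946]
tcp_rot: [3.141, -0.0, 2.185]
force: [0.5, -0.2, 0.3]
grip_width: 0.0916
grasp_force: 0.0
```

Request:
servo_tool(steps=[[[-0.91,-0.23,0.1,0,0,0.33,1],[-0.92,-0.2,0.1,0,0,0.33,1],[-0.92,-0.16,0.1,0,0,0.33,1],[-0.93,-0.12,0.1,0,0,0.33,1],[-0.93,-0.09,0.1,0,0,0.33,1],[-0.94,-0.05,0.1,0,0,0.33,1],[-0.94,-0.02,0.1,0,0,0.33,1],[-0.94,0.02,0.1,0,0,0.33,1]]])

```text
t: 3.15
eef_pos: [0.3997, 0.0672, 0.1746]
tcp_rot: [3.141, 0.0, 1.869]
force: [-0.3, 0.6, -0.3]
grip_width: 0.0913
grasp_force: 0.0
```

Request:
servo_tool(steps=[[[-0.94,0.06,0.17,0,0,0.33,1],[-0.93,0.09,0.17,0,0,0.33,1],[-0.93,0.13,0.17,0,0,0.33,1],[-0.92,0.17,0.17,0,0,0.33,1],[-0.91,0.2,0.17,0,0,0.33,1],[-0.91,0.24,0.17,0,0,0.3,1],[-0.88,0.27,0.17,0,0,0.3,1],[-0.8,0.33,0.17,0,0,0.26,1]]])

```text
t: 4.15
eef_pos: [0.466, -0.1059, 0.1405]
tcp_rot: [-3.142, 0.0, 1.568]
force: [0.2, 0.6, -0.6]
grip_width: 0.0918
grasp_force: 0.0
```

```bash
python3 - <<'E'
from h import *
import pickle
s=env.get_state();c=imaging.read_camera("wrist");pickle.dump((c,s),open("w1.pkl","wb"))
im=c["color"].copy()
def ring(x,y,z,r):
    t=np.linspace(0,2*np.pi,40);q=proj(c,np.c_[x+r*np.cos(t),y+r*np.sin(t),0*t+z],s)
    cv2.polylines(im,[np.int32(np.clip(q,-9e3,9e3)*8)],True,(0,255,0),1,cv2.LINE_AA,3)
ring(.4707,-.1046,.05,.02);ring(.4707,-.1046,0,.02)
for x,y in((.600,-.1545),(.608,-.0766),(.604,.0013),(.612,.0794)): ring(x,y,.016,.026)
cv2.imwrite("pics/w1.png",cv2.resize(im,(800,600)));print(s["eef_pos"],s["tcp_rot"])
E
```

```text
[ 0.46600449 -0.10587892  0.14045058] [-3.14154658e+00  3.42991184e-04  1.56757645e+00]
```

View pics/w1.png

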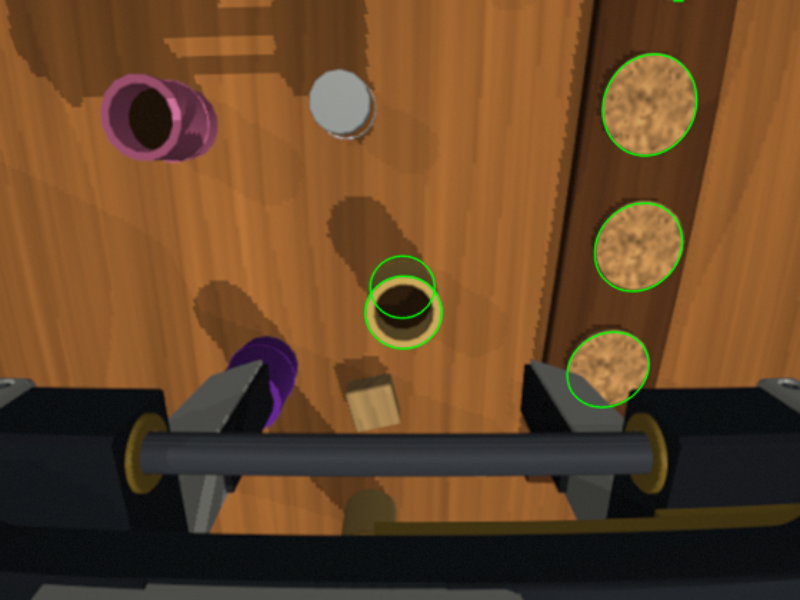

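The overlay fits: the rings sit on the blank_50 rim at (403,312) and on the pads at (649,104), (639,246) and (608,369), within about 1 mm. I'll descend now.

Request:
servo_tool(steps=[[[0.05,0.19,0.8,0,0,0,1],[0,0,0.8,0,0,0,1],[0,0,0.8,0,0,0,1],[0,0,0.8,0,0,0,1],[0,0,0.8,0,0,0,1],[0,0,0.46,0,0,0,1],[0,0,0,0,0,0,1],[0,0,0,0,0,0,0]]])

```text
t: 5.2
eef_pos: [0.471, -0.1031, 0.0297]
tcp_rot: [3.141, 0.0, 1.57]
force: [-0.1, 0.4, 0.5]
grip_width: 0.0858
grasp_force: 0.0
```

Request:
servo_tool(steps=[[[0,0,0,0,0,0,0],[0,0,0,0,0,0,0],[0,0,0,0,0,0,0],[0,0,0,0,0,0,0],[0,0,0,0,0,0,0],[0,0,-0.5,0,0,0,0],[0,0,-0.8,0,0,0,0],[0,0,-0.7,0,0,0,0]]])

```text
t: 6.2
eef_pos: [0.4708, -0.103, 0.0805]
tcp_rot: [3.141, 0.0, 1.57]
force: [0.0, 0.8, -1.0]
grip_width: 0.0394
grasp_force: 30.0
```

Request:
servo_tool(steps=[[[-0.25,0.5,0,0,0,0,0],[-0.25,0.75,0,0,0,0,0],[-0.25,0.75,0,0,0,0,0],[-0.25,0.75,0,0,0,0,0],[-0.25,0.75,0,0,0,0,0],[-0.25,0.75,0,0,0,0,0],[-0.25,0.6,0,0,0,0,0],[-0.25,0.32,0,0,0,0,0]]])

```text
t: 7.2
eef_pos: [0.6009, -0.1534, 0.0787]
tcp_rot: [-3.142, 0.0, 1.57]
force: [-0.2, -0.6, 0.1]
grip_width: 0.0395
grasp_force: 30.0
```

Request:
servo_tool(steps=[[[0,0,0,0,0,0,0],[0,0,0.4,0,0,0,0],[0,0,0.4,0,0,0,0],[0,0,0.3,0,0,0,0],[0,0,0.16,0,0,0,0],[0,0,0.05,0,0,0,0],[0,0,0,0,0,0,0],[0,0,0,0,0,0,0]]])

```text
t: 8.2
eef_pos: [0.6001, -0.153, 0.0467]
tcp_rot: [3.141, 0.0, 1.57]
force: [0.2, -0.2, 0.0]
grip_width: 0.0396
grasp_force: 30.0
```

Request:
servo_tool(steps=[[[0,0,0.04,0,0,0,0],[0,0,0,0,0,0,0],[0,0,0,0,0,0,0.65],[0,0,0,0,0,0,0.65],[0,0,0,0,0,0,0.65],[0,0,0,0,0,0,0.65],[0,0,0,0,0,0,0.65],[0,0,0,0,0,0,0.65]]])

```text
t: 9.2
eef_pos: [0.5999, -0.1529, 0.0455]
tcp_rot: [-3.142, -0.0, 1.57]
force: [-0.7, -0.5, 0.5]
grip_width: 0.0596
grasp_force: 0.0
```

Request:
servo_tool(steps=[[[0,0,-0.4,0,0,0,0.65],[0,0,-0.8,0,0,0,0.65],[0,0,-0.9,0,0,0,0.65],[0,0,-0.9,0,0,0,1],[0.5,-0.35,-0.8,0,0,0,1],[0.9,-0.5,0,0,0,0,1],[0.9,-0.5,0,0,0,0,1],[0.9,-0.5,0,0,0,0,1]]])

```text
t: 10.2
eef_pos: [0.5537, -0.0724, 0.1421]
tcp_rot: [3.14, -0.0, 1.57]
force: [0.5, -0.0, 0.1]
grip_width: 0.0919
grasp_force: 0.0
```

```bash
python3 - <<'E'
from h import *
c=imaging.read_camera("side");im=c["color"].copy()
def ring(x,y,z,r):
    t=np.linspace(0,2*np.pi,40);q=proj(c,np.c_[x+r*np.cos(t),y+r*np.sin(t),0*t+z])
    cv2.polylines(im,[np.int32(q*8)],True,(0,255,0),1,cv2.LINE_AA,3)
ring(.6,-.1545,.066,.02);ring(.6,-.1545,.016,.02);ring(.4574,.1086,.075,.018)
cv2.imwrite("pics/s1.png",cv2.resize(im[80:360,180:460],(600,600),interpolation=cv2.INTER_CUBIC));print(env.get_state()["eef_pos"])
E
```

```text
[ 0.55212772 -0.06878665  0.14155197]
```

View pics/s1.png

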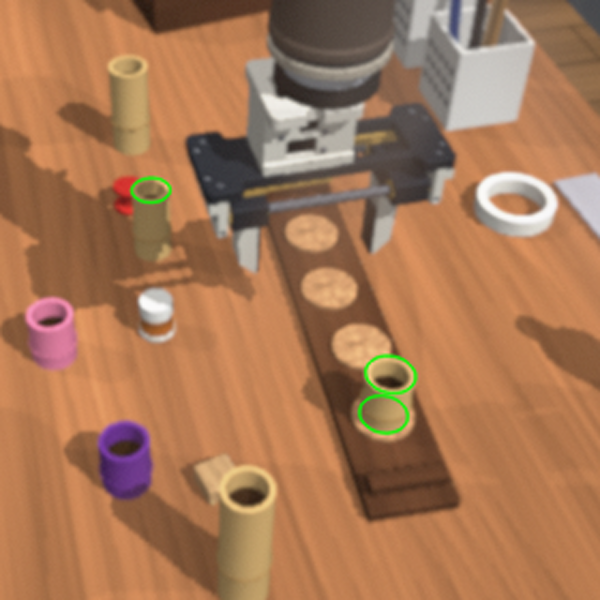

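blank_50 stands upright, centred on the end pad (crop ring at (385,412)). blank_75 is next.

Request:
servo_tool(steps=[[[0.85,-0.47,0,0,0,0,1],[0.95,-0.5,0,0,0,0,1],[0.95,-0.5,0,0,0,0,1],[0.95,-0.5,0,0,0,0,1],[0.95,-0.5,0,0,0,0,1],[0.95,-0.5,0,0,0,0,1],[0.8,-0.45,0.3,0,0,0,1],[0.66,-0.35,0.4,0,0,0,1]]])

```text
t: 11.25
eef_pos: [0.4598, 0.1046, 0.1239]
tcp_rot: [3.14, -0.001, 1.57]
force: [-0.4, 0.4, -0.3]
grip_width: 0.092
grasp_force: 0.0
```

Request:
servo_tool(steps=[[[0,0,0,0,0,0,1],[0,0,0,0,0,0,1],[0,0,0,0,0,0,1],[0,0,0.3,0,0,0,1],[0,0,0.3,0,0,0,1],[0,0,0.2,0,0,0,1],[0,0,0.1,0,0,0,1],[0,0,0,0,0,0,1]]])

```text
t: 12.25
eef_pos: [0.4595, 0.1036, 0.1003]
tcp_rot: [-3.141, 0.0, 1.57]
force: [-0.1, 0.6, 0.5]
grip_width: 0.0918
grasp_force: 0.0
```

Request:
servo_tool(steps=[[[0.2,-0.08,0,0,0,0,1],[0,0,0.4,0,0,0,1],[0,0,0.6,0,0,0,1],[0,0,0.6,0,0,0,1],[0,0,0.4,0,0,0,1],[0,0,0,0,0,0,1],[0,0,0,0,0,0,0],[0,0,0,0,0,0,0]]])

```text
t: 13.25
eef_pos: [0.4579, 0.1087, 0.0509]
tcp_rot: [3.141, -0.0, 1.57]
force: [-0.4, 0.1, -0.0]
grip_width: 0.0764
grasp_force: 0.0
```

Request:
servo_tool(steps=[[[0,0,0,0,0,0,0],[0,0,0,0,0,0,0],[0,0,0,0,0,0,0],[0,0,0,0,0,0,0],[0,0,0,0,0,0,0],[0,0,-0.5,0,0,0,0],[0,0,-0.8,0,0,0,0],[0,0,-0.7,0,0,0,0]]])

```text
t: 14.25
eef_pos: [0.4577, 0.1085, 0.1018]
tcp_rot: [3.141, -0.0, 1.57]
force: [0.0, -0.3, -0.4]
grip_width: 0.0356
grasp_force: 30.0
```

Request:
servo_tool(steps=[[[-0.5,0.4,0,0,0,0,0],[-0.8,0.65,0,0,0,0,0],[-0.9,0.75,0,0,0,0,0],[-0.9,0.75,0,0,0,0,0],[-0.9,0.75,0,0,0,0,0],[-0.9,0.75,0,0,0,0,0],[-0.9,0.75,0,0,0,0,0],[-0.8,0.6,0,0,0,0,0]]])

```text
t: 15.25
eef_pos: [0.5931, -0.0587, 0.1]
tcp_rot: [-3.141, 0.001, 1.569]
force: [0.0, -0.3, -0.3]
grip_width: 0.035
grasp_force: 30.0
```

Request:
servo_tool(steps=[[[-0.5,0.4,0,0,0,0,0],[-0.3,0.2,0,0,0,0,0],[0,0,0,0,0,0,0],[0,0,0.3,0,0,0,0],[0,0,0.4,0,0,0,0],[0,0,0.3,0,0,0,0],[0,0,0,0,0,0,0],[0,0,0,0,0,0,0]]])

```text
t: 16.25
eef_pos: [0.6075, -0.0765, 0.0755]
tcp_rot: [3.142, 0.0, 1.57]
force: [0.1, -0.0, -0.4]
grip_width: 0.0353
grasp_force: 30.0
```

Request:
servo_tool(steps=[[[0,0.02,0.2,0,0,0,0],[0,0,0.14,0,0,0,0],[0,0,0,0,0,0,0],[0,0,0,0,0,0,0.65],[0,0,0,0,0,0,0.65],[0,0,0,0,0,0,0.65],[0,0,0,0,0,0,0.65],[0,0,0,0,0,0,0.65]]])

```text
t: 17.25
eef_pos: [0.6079, -0.0764, 0.067]
tcp_rot: [3.142, -0.0, 1.57]
force: [0.5, -0.5, -0.8]
grip_width: 0.0595
grasp_force: 0.0
```

Request:
servo_tool(steps=[[[0,0,0,0,0,0,0.65],[0,0,-0.5,0,0,0,0.65],[0,0,-0.8,0,0,0,0.65],[0,0,-0.9,0,0,0,0.65],[0,0,-0.9,0,0,0,1],[0.5,-0.2,-0.6,0,0,0,1],[0.9,-0.4,0,0,0,0,1],[0.9,-0.4,0,0,0,0,1]]])

```text
t: 18.25
eef_pos: [0.5824, -0.0174, 0.16]
tcp_rot: [3.141, -0.001, 1.57]
force: [0.2, 1.1, -0.8]
grip_width: 0.091
grasp_force: 0.0
```

```bash
python3 - <<'E'
from h import *
c=imaging.read_camera("side");im=c["color"].copy()
def ring(x,y,z,r):
    t=np.linspace(0,2*np.pi,40);q=proj(c,np.c_[x+r*np.cos(t),y+r*np.sin(t),0*t+z])
    cv2.polylines(im,[np.int32(q*8)],True,(0,255,0),1,cv2.LINE_AA,3)
ring(.6,-.1545,.066,.02);ring(.608,-.0766,.091,.018);ring(.608,-.0766,.016,.018);ring(.4703,.282,.1,.02)
cv2.imwrite("pics/s2.png",cv2.resize(im[80:360,180:460],(600,600),interpolation=cv2.INTER_CUBIC));print(env.get_state()["eef_pos"])
E
```

```text
[ 0.58106575 -0.01334089  0.15944084]
```

View pics/s2.png

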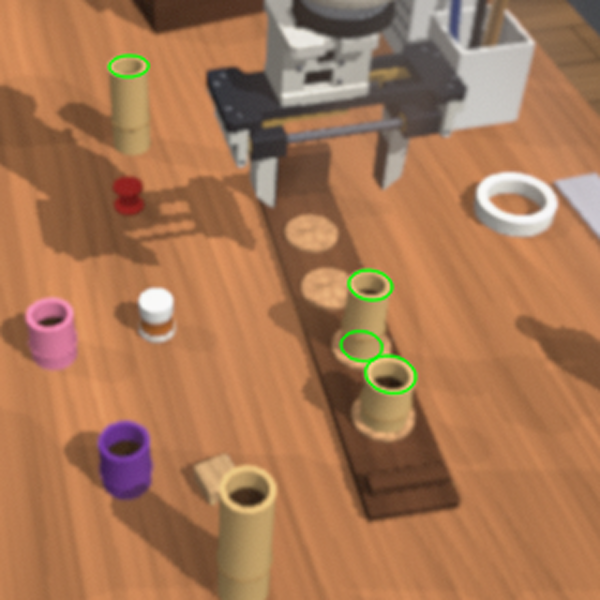

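blank_75 stands centred (crop ring at (362,346)). blank_100 is next.

Request:
servo_tool(steps=[[[0.9,-0.35,0,0,0,0,1],[0.95,-0.35,0,0,0,0,1],[0.95,-0.35,0,0,0,0,1],[0.95,-0.35,0,0,0,0,1],[0.95,-0.35,0,0,0,0,1],[0.95,-0.35,0,0,0,0,1],[0.95,-0.35,0,0,0,0,1],[0.95,-0.35,0,0,0,0,1]]])

```text
t: 19.3
eef_pos: [0.5121, 0.1713, 0.1597]
tcp_rot: [-3.141, -0.0, 1.571]
force: [0.8, -0.7, -0.4]
grip_width: 0.0918
grasp_force: 0.0
```

Request:
servo_tool(steps=[[[0.95,-0.35,0,0,0,0,1],[0.95,-0.35,0,0,0,0,1],[0.95,-0.35,0,0,0,0,1],[0.95,-0.35,0,0,0,0,1],[0.46,-0.23,0.2,0,0,0,1],[0,0,0.4,0,0,0,1],[0,0,0.3,0,0,0,1],[0,0,0,0,0,0,1]]])

```text
t: 20.3
eef_pos: [0.4724, 0.275, 0.1362]
tcp_rot: [-3.141, 0.001, 1.568]
force: [-1.0, -0.3, 0.0]
grip_width: 0.0919
grasp_force: 0.0
```

Request:
servo_tool(steps=[[[0.28,-0.08,0,0,0,0,1],[0,0,0.4,0,0,0,1],[0,0,0.8,0,0,0,1],[0,0,0.8,0,0,0,1],[0,0,0.57,0,0,0,1],[0,0,0,0,0,0,1],[0,0,0,0,0,0,0],[0,0,0,0,0,0,0]]])

```text
t: 21.3
eef_pos: [0.4709, 0.2837, 0.0734]
tcp_rot: [3.141, -0.001, 1.57]
force: [-0.3, 0.4, -0.3]
grip_width: 0.0763
grasp_force: 0.0
```

Request:
servo_tool(steps=[[[0,0,0,0,0,0,0],[0,0,0,0,0,0,0],[0,0,0,0,0,0,0],[0,0,0,0,0,0,0],[0,0,0,0,0,0,0],[0,0,-0.5,0,0,0,0],[0,0,-0.8,0,0,0,0],[0,0,-0.7,0,0,0,0]]])

```text
t: 22.3
eef_pos: [0.4706, 0.2834, 0.1241]
tcp_rot: [3.141, -0.0, 1.57]
force: [-0.1, 0.1, -1.0]
grip_width: 0.0396
grasp_force: 30.0
```

Request:
servo_tool(steps=[[[-0.4,0.1,-0.6,0,0,0,0],[-0.8,0.3,-0.6,0,0,0,0],[-0.95,0.4,0,0,0,0,0],[-0.95,0.45,0,0,0,0,0],[-0.95,0.45,0,0,0,0,0],[-0.95,0.45,0,0,0,0,0],[-0.95,0.45,0,0,0,0,0],[-0.95,0.45,0,0,0,0,0]]])

```text
t: 23.3
eef_pos: [0.5469, 0.108, 0.1533]
tcp_rot: [3.142, 0.0, 1.568]
force: [0.2, 0.2, -0.4]
grip_width: 0.0398
grasp_force: 30.0
```

Request:
servo_tool(steps=[[[-0.95,0.5,0,0,0,0,0],[-0.95,0.5,0,0,0,0,0],[-0.95,0.5,0,0,0,0,0],[-0.9,0.5,0,0,0,0,0],[-0.4,0.2,0,0,0,0,0],[-0.18,0.09,0,0,0,0,0],[0,0,0.3,0,0,0,0],[0,0,0.3,0,0,0,0]]])

```text
t: 24.3
eef_pos: [0.6033, 0.0037, 0.137]
tcp_rot: [-3.141, -0.001, 1.571]
force: [-0.1, 0.3, -1.1]
grip_width: 0.0393
grasp_force: 30.0
```

Request:
servo_tool(steps=[[[-0.03,0.03,0.3,0,0,0,0],[0,0,0.4,0,0,0,0],[0,0,0.4,0,0,0,0],[0,0,0.3,0,0,0,0],[0,0,0.2,0,0,0,0],[0,0,0.15,0,0,0,0],[0,0,0,0,0,0,0],[0,0,0,0,0,0,0]]])

```text
t: 25.3
eef_pos: [0.6047, 0.0018, 0.0942]
tcp_rot: [3.141, -0.0, 1.57]
force: [-0.3, 0.3, 0.0]
grip_width: 0.0397
grasp_force: 30.0
```

Request:
servo_tool(steps=[[[0,0,0.12,0,0,0,0],[0,0,0.07,0,0,0,0],[0,0,0,0,0,0,0],[0,0,0,0,0,0,0.65],[0,0,0,0,0,0,0.65],[0,0,0,0,0,0,0.65],[0,0,0,0,0,0,0.65],[0,0,0,0,0,0,0.65]]])

```text
t: 26.3
eef_pos: [0.6045, 0.0018, 0.0893]
tcp_rot: [3.142, -0.0, 1.57]
force: [-0.1, -0.5, -0.2]
grip_width: 0.0597
grasp_force: 0.0
```

Request:
servo_tool(steps=[[[0,0,0,0,0,0,0.65],[0,0,-0.5,0,0,0,0.65],[0,0,-0.8,0,0,0,0.65],[0,0,-0.9,0,0,0,0.65],[0,0,-0.9,0,0,0,1],[-0.3,-0.2,-0.6,0,0,0,1],[-0.8,-0.5,0,0,0,0,1],[-0.9,-0.5,0,0,0,0,1]]])

```text
t: 27.3
eef_pos: [0.5727, -0.0502, 0.1811]
tcp_rot: [-3.14, 0.0, 1.569]
force: [0.2, 0.7, -0.7]
grip_width: 0.091
grasp_force: 0.0
```

```bash
python3 - <<'E'
from h import *
c=imaging.read_camera("scene");im=c["color"].copy()
def ring(x,y,z,r):
    t=np.linspace(0,2*np.pi,40);q=proj(c,np.c_[x+r*np.cos(t),y+r*np.sin(t),0*t+z])
    cv2.polylines(im,[np.int32(q*8)],True,(0,255,0),1,cv2.LINE_AA,3)
ring(.6,-.1545,.066,.02);ring(.608,-.0766,.091,.018);ring(.604,.0013,.116,.02);ring(.604,.0013,.016,.02);ring(.4476,-.2731,.125,.019);ring(.612,.0794,.016,.026)
cv2.imwrite("pics/s3.png",cv2.resize(im[60:340,90:370],(600,600),interpolation=cv2.INTER_CUBIC));print(env.get_state()["eef_pos"])
E
```

```text
[ 0.57065414 -0.05454407  0.18122708]
```

View pics/s3.png

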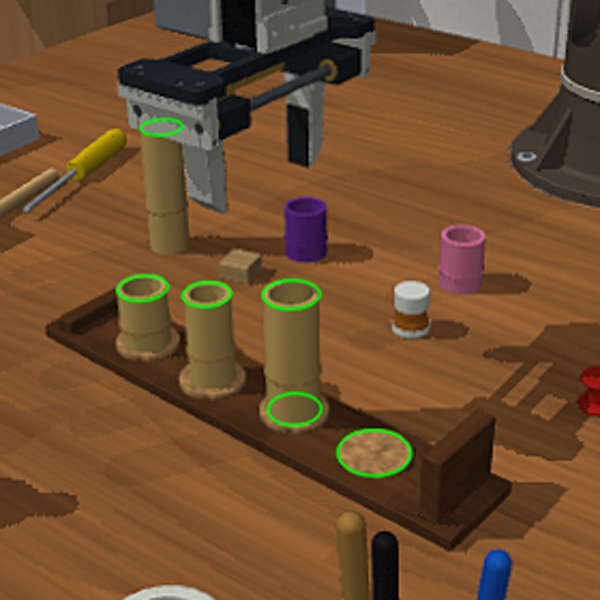

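All three blanks are on their marks. blank_125 is next.

Request:
servo_tool(steps=[[[-0.9,-0.5,0,0,0,0,1],[-0.95,-0.55,0,0,0,0,1],[-0.95,-0.55,0,0,0,0,1],[-0.95,-0.55,0,0,0,0,1],[-0.95,-0.55,0,0,0,0,1],[-0.95,-0.55,0,0,0,0,1],[-0.95,-0.55,0,0,0,0,1],[-0.95,-0.55,0,0,0,0,1]]])

```text
t: 28.35
eef_pos: [0.4631, -0.2386, 0.181]
tcp_rot: [-3.14, -0.0, 1.568]
force: [-0.5, -0.1, -0.2]
grip_width: 0.0917
grasp_force: 0.0
```

Request:
servo_tool(steps=[[[-0.8,-0.4,0,0,0,0,1],[-0.4,-0.17,0.2,0,0,0,1],[0,0,0.3,0,0,0,1],[0,0,0.3,0,0,0,1],[0,0,0,0,0,0,1],[0,0,0,0,0,0,1],[0,0,0,0,0,0,1],[0,0,0,0,0,0,1]]])

```text
t: 29.35
eef_pos: [0.4515, -0.2668, 0.1619]
tcp_rot: [3.141, 0.0, 1.57]
force: [-0.7, 0.9, 0.2]
grip_width: 0.0917
grasp_force: 0.0
```

Request:
servo_tool(steps=[[[-0.24,-0.16,0,0,0,0,1],[0,0,0.4,0,0,0,1],[0,0,0.8,0,0,0,1],[0,0,0.8,0,0,0,1],[0,0,0.6,0,0,0,1],[0,0,0.05,0,0,0,1],[0,0,0,0,0,0,1],[0,0,0,0,0,0,0]]])

```text
t: 30.35
eef_pos: [0.4477, -0.2731, 0.0961]
tcp_rot: [3.141, 0.0, 1.57]
force: [0.5, -0.2, -0.2]
grip_width: 0.0858
grasp_force: 0.0
```

Request:
servo_tool(steps=[[[0,0,0,0,0,0,0],[0,0,0,0,0,0,0],[0,0,0,0,0,0,0],[0,0,0,0,0,0,0],[0,0,0,0,0,0,0],[0,0,-0.5,0,0,0,0],[0,0,-0.8,0,0,0,0],[0,0,-0.8,0,0,0,0]]])

```text
t: 31.35
eef_pos: [0.4472, -0.273, 0.1492]
tcp_rot: [3.141, 0.0, 1.57]
force: [0.8, 0.6, -1.4]
grip_width: 0.0374
grasp_force: 30.0
```

Request:
servo_tool(steps=[[[0.4,0,-0.4,0,0,0,0],[0.8,0,0,0,0,0,0],[0.95,0,0,0,0,0,0],[0.95,0,0,0,0,0,0],[0.95,0,0,0,0,0,0],[0.95,0,0,0,0,0,0],[0.95,0,0,0,0,0,0],[0.95,0,0,0,0,0,0]]])

```text
t: 32.35
eef_pos: [0.447, -0.0988, 0.158]
tcp_rot: [-3.141, -0.0, 1.571]
force: [-0.1, 1.1, 0.8]
grip_width: 0.0377
grasp_force: 30.0
```

Request:
servo_tool(steps=[[[0.95,0,0,0,0,0,0],[0.95,0.2,0,0,0,0,0],[0.95,0.4,0,0,0,0,0],[0.95,0.4,0,0,0,0,0],[0.95,0.4,0,0,0,0,0],[0.95,0.4,0,0,0,0,0],[0.95,0.5,0,0,0,0,0],[0.6,0.5,0,0,0,0,0]]])

```text
t: 33.35
eef_pos: [0.518, 0.0828, 0.158]
tcp_rot: [-3.141, -0.0, 1.572]
force: [1.4, -0.1, -0.8]
grip_width: 0.0374
grasp_force: 30.0
```

Request:
servo_tool(steps=[[[-0.1,0.7,0,0,0,0,0],[-0.05,0.8,0,0,0,0,0],[0,0.8,0,0,0,0,0],[0,0.7,0,0,0,0,0],[0,0.4,0,0,0,0,0],[0,0.25,0,0,0,0,0],[0,0,0,0,0,0,0],[0,0,0,0,0,0,0]]])

```text
t: 34.35
eef_pos: [0.6083, 0.0771, 0.158]
tcp_rot: [-3.141, -0.0, 1.57]
force: [-0.9, -0.8, -0.6]
grip_width: 0.0373
grasp_force: 30.0
```

Request:
servo_tool(steps=[[[0.09,0.15,0,0,0,0,0],[0,0,0.4,0,0,0,0],[0,0,0.5,0,0,0,0],[0,0,0.4,0,0,0,0],[0,0,0.25,0,0,0,0],[0,0,0.1,0,0,0,0],[0,0,0,0,0,0,0],[0,0,0,0,0,0,0]]])

```text
t: 35.35
eef_pos: [0.6128, 0.0793, 0.1171]
tcp_rot: [3.141, -0.0, 1.57]
force: [0.2, -0.4, -2.0]
grip_width: 0.0373
grasp_force: 30.0
```

Request:
servo_tool(steps=[[[0,0,0.12,0,0,0,0],[0,0,0.07,0,0,0,0],[0,0,0,0,0,0,0],[0,0,0,0,0,0,0.65],[0,0,0,0,0,0,0.65],[0,0,0,0,0,0,0.65],[0,0,0,0,0,0,0.65],[0,0,0,0,0,0,0.65]]])

```text
t: 36.35
eef_pos: [0.6126, 0.0793, 0.112]
tcp_rot: [3.142, -0.0, 1.57]
force: [0.2, -0.3, -0.0]
grip_width: 0.0598
grasp_force: 0.0
```

Request:
servo_tool(steps=[[[0,0,0,0,0,0,0.65],[0,0,-0.5,0,0,0,0.65],[0,0,-0.8,0,0,0,0.65],[0,0,-0.9,0,0,0,0.65],[0,0,-0.9,0,0,0,0.65],[0,0,-0.6,0,0,0,0.65],[0,0,0,0,0,0,0.65],[0,0,0,0,0,0,0.65]]])

```text
t: 37.35
eef_pos: [0.6121, 0.0794, 0.2039]
tcp_rot: [-3.141, 0.0, 1.57]
force: [-0.7, -0.1, 0.5]
grip_width: 0.0597
grasp_force: 0.0
```

```bash
python3 - <<'E'
from h import *
c=imaging.read_camera("scene");im=c["color"].copy()
def ring(x,y,z,r):
    t=np.linspace(0,2*np.pi,40);q=proj(c,np.c_[x+r*np.cos(t),y+r*np.sin(t),0*t+z])
    cv2.polylines(im,[np.int32(q*8)],True,(0,255,0),1,cv2.LINE_AA,3)
for x,y,h,r in((.6,-.1545,.066,.02),(.608,-.0766,.091,.018),(.604,.0013,.116,.02),(.612,.0794,.141,.019),(.612,.0794,.016,.019)):ring(x,y,h,r)
cv2.imwrite("pics/s4.png",cv2.resize(im[60:340,90:370],(600,600),interpolation=cv2.INTER_CUBIC));print(env.get_state()["eef_pos"])
E
```

```text
[0.61198853 0.07934661 0.20358711]
```

View pics/s4.png

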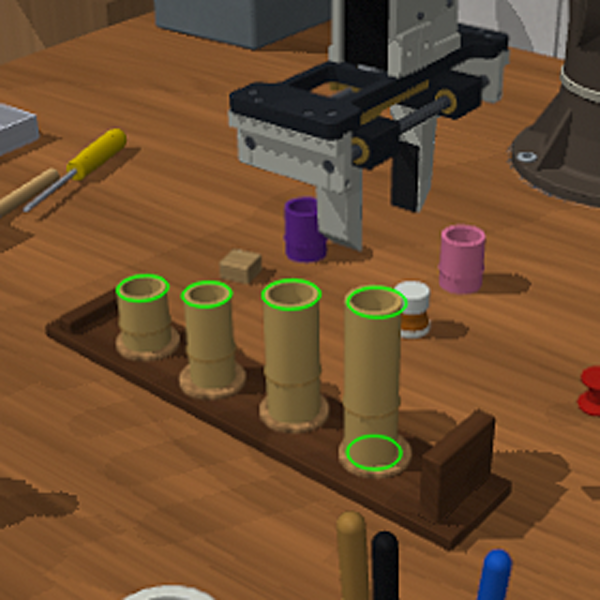

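All four blanks stand centred on their pads, rising towards the board, and the gripper is clear.

```bash
python3 -c "
from station import job_done
print(job_done())"
```

```text
the job is handed in; nothing more can be done
None
```

The job is handed in: all four blanks stand centred on their pads, placed shortest to tallest with the tallest beside the tall end board, and none fell; it took about 37 s of the 112 s, and no verdict was returned.

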